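# Set up the telescoping trammel on its pivot pin

### The job

Get the trammel bar ready for striking an arc: hang its eye over the pivot pin of the plywood board, right down, with the bar lying along the board and still closed. Then squeeze in the button on the side of its head, pull the head straight away from the pin past the first stop to the second stop, and finish while still holding the head there, fully extended over the board and with the eye still down on the pin; the springs pull it back in if you let go. Leave the miniature furniture, the plane and the tin where they are.

Things in the scene. Friction and masses are not known exactly. Their poses are not given: they have to be found in the camera images.
- board: Thin plywood setting-out board fixed to the desk, 320 x 120 mm and 6 mm thick. Origin: centre of its underside, on the desk. Its x axis runs along its length, away from the pivot pin; z is up. The pin stands at x = -130 mm, y = 0.
- pin (a point): Tip (top centre) of the upright steel pivot pin on the board: 8 mm in diameter, 28 mm tall above the board's top face, its upper 6 mm tapered to 3 mm. Axes as the board's.
- trammel: Telescoping trammel bar (beam compass) lying loose and flat on the desk, about 200 g, 208 mm long when closed with its thin scriber. Origin: on its underside at the middle of the aluminium outer tube (110 x 18 x 18 mm). x runs from the eye along the bar to the head, y is the side on which the head's button is, z is up. Eye at x = -72 mm, head centre at x = +78 mm when closed. Centre of mass about 12 mm from the origin towards the head.
- bar_mid (a point): Centre of the trammel's outer tube, half-way up (9 mm above the underside). Axes as the trammel's. The tube is 18 mm wide; grip it here to carry the bar.
- eye (a point): Centre of the hole in the steel eye plate at one end of the trammel: hole 11 mm in diameter, plate 34 mm long, 28 mm wide, 8 mm thick, its underside level with the trammel's; the point is 4 mm above that underside. Axes as the trammel's.
- head (a point): Centre of the black head at the other end, 42 mm long, 26 mm wide, 22 mm tall, underside level with the trammel's; the point is 11 mm above the underside. It moves with the last section. A steel button (22 mm along the bar, 14 mm tall, centred on the head's length and half-way up) stands 6 mm proud of its +y side, so the head is 32 mm wide over the button and 27 mm with it pressed. A thin scriber stub sticks out 20 mm beyond the head's end.
- button (a joint): Travel of the head's side button in m: 0 out, 0.005 fully in (2 N to start, 6 N fully in, springs back). While it is out a latch keeps the telescope closed; from about 0.004 in, the head can be pulled out. Gripping the head across its width presses it.
- first_stage (a joint): Extension of the telescope's first section out of the outer tube in m: 0 closed, 0.050 at the first stop. Spring-return: 2 N to start, 3.5 N at the stop.
- second_stage (a joint): Extension of the last section (with the head) out of the first section in m: 0 closed, 0.050 at the second stop. Spring-return: 5.5 N to start, 7 N at the stop, so it comes out after the first stage. Fully out, the head is 100 mm farther from the eye than when closed. Beyond the stop the pull rises sharply.
- chest: Bystander: mahogany doll's chest of drawers, 48 x 92 x 85 mm, loose. Origin: centre of its underside.
- bathtub: Bystander: cream ceramic doll's bathtub, 76 x 142 x 55 mm, loose. Origin: centre of its underside.
- plane: Bystander: small steel plane, 90 x 26 x 40 mm, loose. Origin: centre of its sole.
- tin: Bystander: round open tin of brass drawer pulls, 68 mm in diameter, 22 mm tall, loose. Origin: centre of its underside.
Things that resemble listed ones, but are neither listed nor needed, are in the scene too. Several things look just like the trammel: the one meant starts farthest from the robot's base.

How it is judged:
By the outcome, as a careful person would: the job done as asked, in the order asked, and still so for the second after the job is handed in, while the arm keeps its last pose, push and grip.
It also fails if it takes over 53 s, if anything falls off the work surface, if the arm or the gripper's body presses on something with over 40 N, if the wrist force passes 120 N, or if a joint passes its speed limit or range.

### The arm

A 7-joint arm with a two-finger parallel gripper is mounted at the origin on the work surface. World frame = base frame: x ahead of the robot, y to its left, z up, the work surface at z = 0. Lengths are in m, angles in rad, forces in N, time in s.
With the tool pointing down it reaches from about 0.425 to 0.875 m from the base axis. Payload 4.7 kg.
Tool frame: the origin (TCP) lies between the finger pads; the fingertips stand 8 mm ahead of it and the grasp point (between the pads) lies 11 mm behind it; z points along the fingers, y is the direction in which the jaws open and shut (so a half turn about z gives the same grasp; the last joint's range is limited). The gripper opens to 87 mm and grips with 3 to 60 N. Pads are 19 mm wide; open, the fingers measure 117 mm over their backs; the gripper's body (75 mm by 190 mm) begins 51 mm behind the grasp point.
Start: joints at [1.326, 0.321, -0.07, 1.45, 0.023, 1.371, -0.057], TCP at [0.166, -0.628, 0.231] pointing down, gripper open.
Joint ranges: [-2.86, 2.86], [-0.3, 2.09], [-1.38, 1.24], [0.06, 2.45], [-1.56, 4.7], [0.09, 2.05], [-2.69, 2.69]. Speed limits (rad/s): [2.57, 2.57, 3.14, 3.14, 3.14, 3.14, 3.14].

### API

Orientations are given as a rotation vector (axis times angle).
In Python, from bench import ctrl, optics, ticket gives the robot as it stands.
- The arm moves only by the tool play_rows, never from a script. Its argument "motion" is a list of rows, each a list of 5 numbers: the closure, from 0 (fully open) to 1 (shut), then the shift along the tool's x, y, z in cm, then the turn about the tool's z in rad. In form: [[jaw, tx, ty, tz, spin], ...]. A call has 1 to 20 rows; each row shifts and turns the commanded pose from where the row before left it, along the tool's axes as they then stand; what a row does not reach is not made up. A row lasts 1/8 s, in which the tool goes at most 62.5 mm and 10.7 degrees, less where a joint would pass 70% of its speed; a pose out of reach is approached as far as the arm can. A call is refused whole if a number of a shift passes 6.25 or a number of a turn 0.188, either way. A call with a gripper value outside its range is refused whole. The fingers move at their own pace and stop on an object; "force" is the grip in N (left out, the last holds). Time passes only in rows, so rows that do not move let the fingers close. It gives the time, the measured TCP pose, the force and the opening at its end, in the units of the state.
- ctrl.get_state(): the state, without advancing time (a new reading comes with each control period).
- optics.get_image(name): name is "scene" or "top"; returns the picture (400x640x3 uint8, red, green, blue); there is no depth.
- optics.calibration(name): a dict with "K" (3x3 intrinsics, pixels), "distortion" ([k1, k2, p1, p2, k3] as OpenCV has them; the pictures are not rectified), "pose" (4x4, takes a point from camera to world coordinates). Camera axes: x right, y down, z forward; pixel columns grow to the right and rows downward; lengths in m; the calibration is good to about 2 mm. A picture is of the moment at which its call begins. calibration takes no time and is no camera call.
- ticket.close_job(): hands the job in, once; it reports no verdict.
The state is a dict: "time": time; "joint_positions": joint angles; "qd": joint speeds; "joint_torque": joint torques, N m; "position": TCP position; "tool_rot": TCP orientation; "ft_force": force on the tool from outside, world axes, zero at the start; "torque": the same for the moment, N m; "grip_width": opening from 0.0 (shut) to 1.0 (fully open).
Only numpy, scipy, OpenCV 4.12 (cv2) and the standard library are available. Lean on these libraries where they do the work, as an engineer would, in place of code of your own. Each camera call takes 0.05 s, during which the arm holds its last target.

## Working session

There is one attempt and no reset: what is moved stays moved. The work goes in short steps, Python scripts to look and compute and a tool call to move; the robot and the scene stay as the last step left them, time stands still between calls to the robot, and variables do not carry over. Pictures are saved under pics/ and viewed, and the job is handed in when it is done.

Besides the shell and the picture viewer there is one more tool, called after "Request:" as name([rows], argument=value, ...), one row to a line, values as JSON. play_rows: Moves the arm, as the interface text tells. Its arguments: {"type":"object","properties":{"motion":{"type":"array"},"force":{"type":"number"}},"required":["motion"]}

```bash
ls; mkdir -p pics
cat > h.py <<'E'
import numpy as np,cv2
from bench import ctrl,optics,ticket
from scipy.spatial.transform import Rotation as R
def snap(cam,name):
    im=np.ascontiguousarray(optics.get_image(cam)[:,:,::-1]); cv2.imwrite(f'pics/{name}.png',im); return im
def crop(src,name,x0,y0,x1,y1,s):
    im=cv2.imread(f'pics/{src}.png')[y0:y1,x0:x1]; cv2.imwrite(f'pics/{name}.png',cv2.resize(im,None,fx=s,fy=s,interpolation=cv2.INTER_CUBIC))
def px2w(cam,pts,z):
    c=optics.calibration(cam);K=np.array(c['K'],float);d=np.array(c['distortion'],float);T=np.array(c['pose'],float)
    p=cv2.undistortPoints(np.array(pts,float).reshape(-1,1,2),K,d).reshape(-1,2)
    r=np.c_[p,np.ones(len(p))]@T[:3,:3].T; o=T[:3,3]; z=np.broadcast_to(z,len(p))
    return o+r*((z-o[2])/r[:,2])[:,None]
def w2px(cam,P):
    c=optics.calibration(cam);K=np.array(c['K'],float);d=np.array(c['distortion'],float);T=np.linalg.inv(np.array(c['pose'],float))
    return cv2.projectPoints(np.array(P,float).reshape(-1,1,3),cv2.Rodrigues(T[:3,:3])[0],T[:3,3],K,d)[0].reshape(-1,2)
E
python3 - <<'E'
from h import *
np.set_printoptions(precision=4,suppress=True)
print(ctrl.get_state())
for c in('scene','top'):
    snap(c,c+'0'); k=optics.calibration(c);print(k['K'],k['distortion'],k['pose'])
E
```

```text
pics
{'time': 0.0, 'joint_positions': array([ 1.3261,  0.3219, -0.0701,  1.4517,  0.0226,  1.3708, -0.0569]), 'qd': array([ 0.0001,  0.0003, -0.0015,  0.0003, -0.0002,  0.001 , -0.0023]), 'joint_torque': array([  0.0007, -49.1276,  -0.4037, -31.2532,  -0.0639,   0.0438,
         0.0002]), 'position': array([ 0.1661, -0.6279,  0.2294]), 'tool_rot': array([-3.1134, -0.4051,  0.0006]), 'ft_force': array([ 0.4211, -0.2872,  0.7083]), 'torque': array([-0.053 ,  0.026 , -0.0157]), 'grip_width': 0.9996526587213165}
[[497.8993   0.     309.8147]
 [  0.     497.8993 201.5537]
 [  0.       0.       1.    ]] [-0.0572  0.      0.      0.      0.    ] [[ 0.4266  0.5454 -0.7215  1.3546]
 [ 0.9044 -0.2622  0.3366 -0.397 ]
 [-0.0056 -0.7961 -0.6051  0.75  ]
 [ 0.      0.      0.      1.    ]]
[[424.6926   0.     323.9552]
 [  0.     424.6926 198.4649]
 [  0.       0.       1.    ]] [-0.0539  0.      0.      0.      0.    ] [[ 0.0125 -0.9859  0.1667  0.3737]
 [-0.9998 -0.0102  0.0146 -0.0146]
 [-0.0127 -0.1668 -0.9859  1.0956]
 [ 0.      0.      0.      1.    ]]
```

View pics/scene0.png

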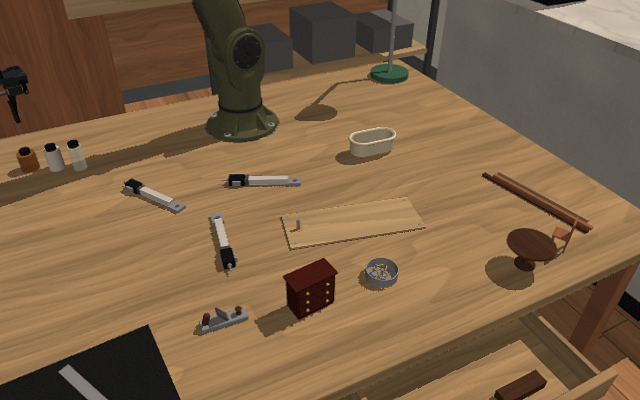

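View pics/top0.png

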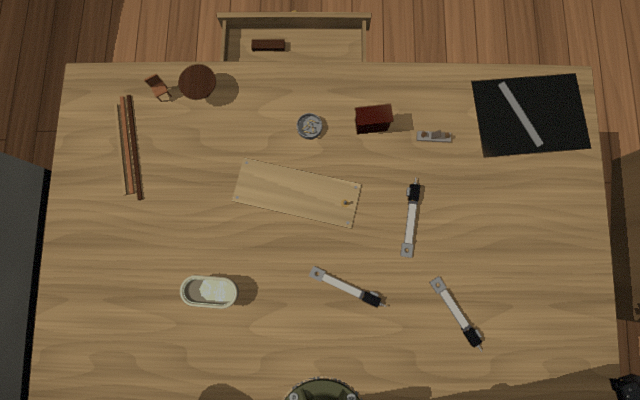

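Run:
```python
from h import *
np.set_printoptions(precision=4,suppress=True)
P=px2w('top',[(410,222),(346,286),(458,312),(348,203),(296,192)],[.018,.018,.018,.034,.006]);print(P,np.hypot(P[:,0],P[:,1]))
crop('top0','t0c',380,165,450,265,6)
crop('top0','t0b',225,150,375,235,5)
crop('scene0','s0c',190,190,290,280,6)
crop('scene0','s0b',270,185,440,260,4.5)
```

```text
[[ 0.4973 -0.2188  0.018 ]
 [ 0.3353 -0.0563  0.018 ]
 [ 0.2744 -0.334   0.018 ]
 [ 0.5422 -0.0599  0.034 ]
 [ 0.5743  0.0748  0.006 ]] [0.5433 0.34   0.4322 0.5455 0.5791]
```

View pics/t0c.png

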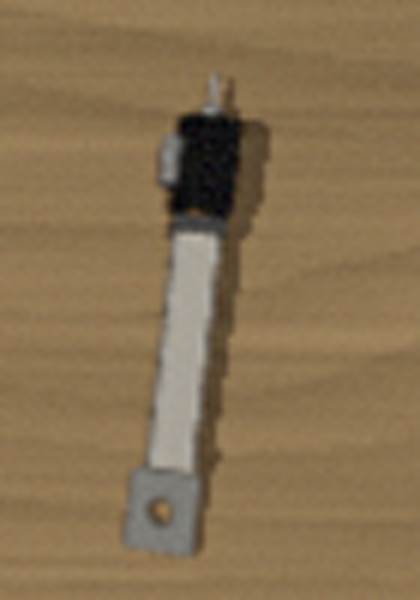

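View pics/t0b.png

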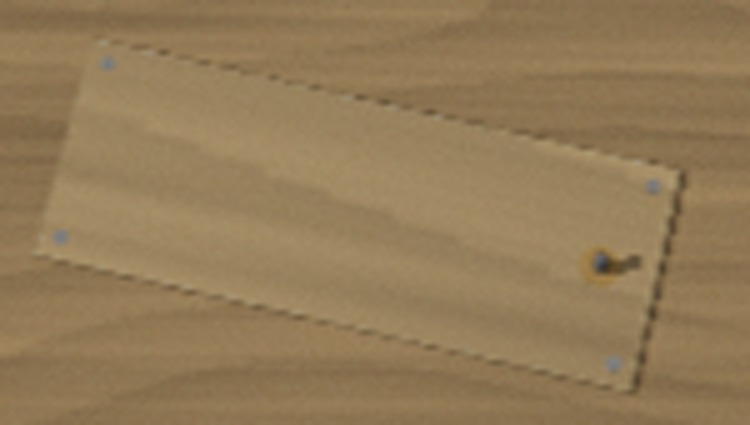

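View pics/s0c.png

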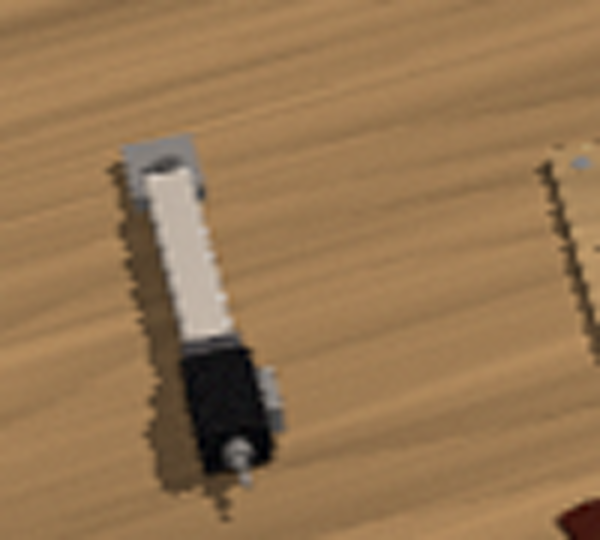

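View pics/s0b.png

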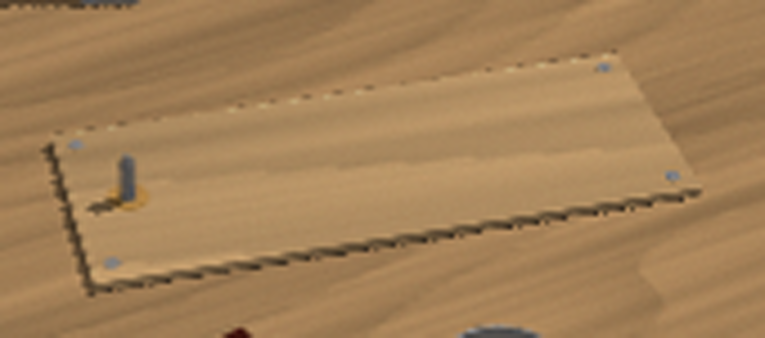

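Run:
```python
from h import *
np.set_printoptions(precision=4,suppress=True)
f=lambda p,s,o:(np.array(p,float)+.5)/s-.5+np.array(o)
T=px2w('top',f([(161,510),(196,235),(172,468),(206,165),(214,75)],6,(380,165)),[.008,.018,.018,.022,.011])
print('top eye,tubehead,tubeeye,head,scriber\n',T)
S=px2w('scene',f([(165,163),(212,345),(172,178),(232,400)],6,(190,190)),[.008,.018,.018,.018]);print('scene eye,..\n',S)
B=px2w('top',f([(100,40),(683,172),(635,390),(38,252)],5,(225,150)),.006);print(B,np.linalg.norm(np.diff(B,axis=0),axis=1))
Bs=px2w('scene',f([(46,143),(90,288),(697,190),(618,52)],4.5,(270,185)),.006);print(Bs,np.linalg.norm(np.diff(Bs,axis=0),axis=1))
ptop=px2w('top',f([(601,262),(601,266)],5,(225,150)),[.034,.006]);print('pin top',ptop)
ps=px2w('scene',f([(126,158),(128,197)],4.5,(270,185)),[.034,.006]);print('pin scene',ps)
for b in (B,Bs[[2,1,0,3]] if 0 else Bs): print(b.mean(0))
dx=(B[1]+B[2]-B[0]-B[3])/2; print('board pin->far dir', np.degrees(np.arctan2(-dx[1],-dx[0])), 'pin pred',B.mean(0)+dx/np.linalg.norm(dx)*.13)
d2=Bs[2]+Bs[3]-Bs[0]-Bs[1];print(np.degrees(np.arctan2(d2[1],d2[0])),Bs.mean(0)-d2/np.linalg.norm(d2)*.13)
d=T[3]-T[0];print('tram yaw',np.degrees(np.arctan2(d[1],d[0])),np.linalg.norm(d)); d=T[1]-T[2];print(np.degrees(np.arctan2(d[1],d[0])),np.linalg.norm(d))
d=S[1]-S[0];print('tram yaw',np.degrees(np.arctan2(d[1],d[0])))
s=ctrl.get_state();print(R.from_rotvec(s['tool_rot']).as_matrix())
```

```text
top eye,tubehead,tubeeye,head,scriber
 [[ 0.4278 -0.2102  0.008 ]
 [ 0.5445 -0.2255  0.018 ]
 [ 0.4449 -0.2133  0.018 ]
 [ 0.5743 -0.2297  0.022 ]
 [ 0.6162 -0.2363  0.011 ]]
scene eye,..
 [[ 0.4285 -0.2084  0.008 ]
 [ 0.55   -0.2262  0.018 ]
 [ 0.4511 -0.2112  0.018 ]
 [ 0.5808 -0.2286  0.018 ]]
[[ 0.6659  0.2139  0.006 ]
 [ 0.5973 -0.0954  0.006 ]
 [ 0.4827 -0.0705  0.006 ]
 [ 0.5514  0.2414  0.006 ]] [0.3168 0.1173 0.3194]
[[ 0.4895 -0.0724  0.006 ]
 [ 0.603  -0.0962  0.006 ]
 [ 0.6703  0.215   0.006 ]
 [ 0.5529  0.2457  0.006 ]] [0.116  0.3183 0.1213]
pin top [[ 0.5447 -0.0518  0.034 ]
 [ 0.5471 -0.0528  0.006 ]]
pin scene [[ 0.5506 -0.0528  0.034 ]
 [ 0.5484 -0.0513  0.006 ]]
[0.5743 0.0723 0.006 ]
[0.5789 0.073  0.006 ]
board pin->far dir 77.53752874089085 pin pred [ 0.5463 -0.0546  0.006 ]
78.2596744215015 [ 0.5525 -0.0543  0.006 ]
tram yaw -7.601436528656447 0.14846148592632305
-6.993255473147963 0.10030630735057784
tram yaw -8.354835712723425
[[ 0.9667  0.256  -0.0005]
 [ 0.256  -0.9667  0.0016]
 [-0.0001 -0.0017 -1.    ]]
```

Candidates that look like the trammel, with top-image pixels and distance from the base: (410,222) at 0.54 m, (346,286) at 0.34 m and (458,312) at 0.43 m. The farthest, (410,222), is the one meant. The crop shows its eye at (406,250), its head at (414,192), and the button on the left (+y world) side. The pin is at (345,202) in the top image.

Request:
play_rows([
  [0, 3.6, -2.6, 0.8, 0],
  [0, 3.6, -2.6, 0.8, 0],
  [0, 3.6, -2.6, 0.8, 0],
  [0, 3.6, -2.6, 0.8, 0],
  [0, 3.6, -2.6, 0.8, 0],
  [0, 3.6, -2.6, 0.8, 0],
  [0, 3.6, -2.6, 0.8, 0],
  [0, 3.6, -2.6, 0.8, 0],
  [0, 3.6, -2.6, 0.8, 0],
  [0, 3.6, -2.6, 0.8, 0],
  [0, 3.6, -2.6, 0.8, 0],
  [0, 3.6, -2.6, 0.8, 0],
  [0, 0, 0, 0, 0.13],
  [0, 0, 0, 0, 0.13],
  [0, 0, 0, 0, 0.13],
  [0, 0, 0, 0, 0],
  [0, 0, 0, 0, 0],
], force=35)

```text
time: 2.22
position: [0.5039, -0.2162, 0.1343]
tool_rot: [-3.135, 0.203, 0.001]
ft_force: [0.3, -0.5, 0.0]
grip_width: 1.002
```

```bash
cat > st.py <<'E'
from h import *
import sys
np.set_printoptions(precision=4,suppress=True)
def st():
    s=ctrl.get_state();M=R.from_rotvec(s['tool_rot']).as_matrix()
    print('t',round(s['time'],2),'p',s['position'],'yaw',round(np.degrees(np.arctan2(M[1,0],M[0,0])),2),'tilt',M[:2,2],'f',s['ft_force'],'tq',s['torque'],'w',round(s['grip_width']*87,1),'q',s['joint_positions'])
    return s,M
def go(tgt,yaw=None):
    s,M=st();d=M.T@(np.array(tgt)-s['position'])*100;print('tool shift cm',d)
    if yaw is not None:print('spin',-(np.radians(yaw)-np.arctan2(M[1,0],M[0,0])))
E
python3 - <<'E'
from st import *
go([.502,-.219,.011],-7.5)
snap('top','t1');snap('scene','s1')
E
```

```text
t 2.23 p [ 0.5039 -0.2162  0.1343] yaw -7.4 tilt [-0.0004  0.0001] f [ 0.2824 -0.5107  0.0429] tq [-0.013   0.0002  0.0313] w 87.2 q [ 0.7192  0.1999 -0.4025  1.814   0.0856  1.145  -1.4114]
tool shift cm [-0.1467  0.3057 12.3348]
spin 0.0018141710276247947
```

Run:
```python
from st import *
crop('t1','t1c',340,140,500,280,5);crop('s1','s1c',150,130,290,290,4)
```

```text
(no output)
```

View pics/t1c.png

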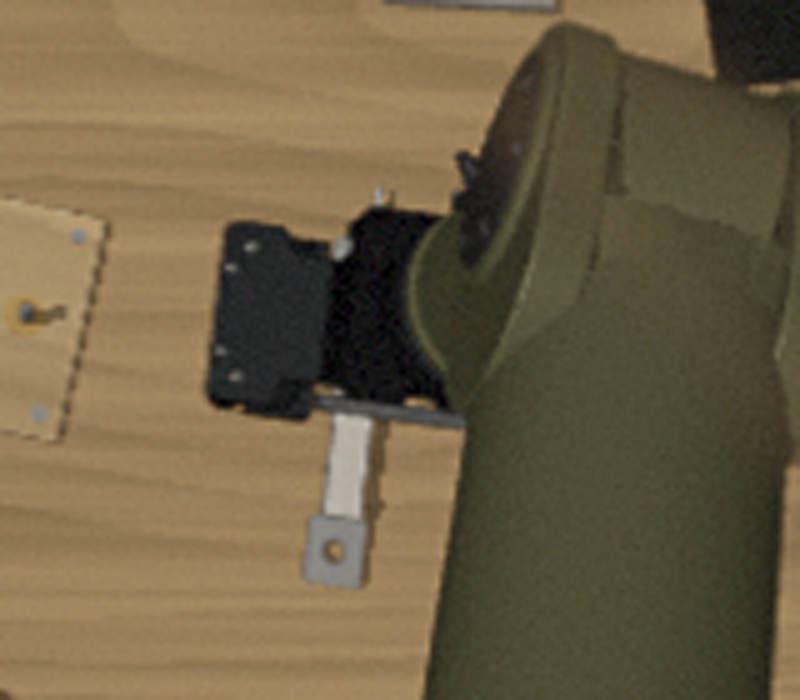

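View pics/s1c.png

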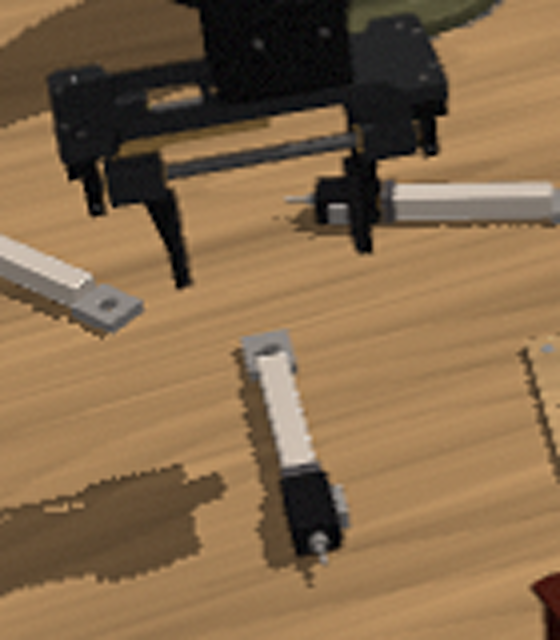

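Run:
```python
from st import *
f=lambda p,s,o:(np.array(p,float)+.5)/s-.5+np.array(o)
P=px2w('scene',f([(182,285),(363,250)],4,(150,130)),.127);print(P,P.mean(0))
```

```text
[[ 0.5063 -0.2648  0.127 ]
 [ 0.518  -0.1694  0.127 ]] [ 0.5121 -0.2171  0.127 ]
```

Request:
play_rows([
  [0, -0.1, 0.15, 2.5, 0],
  [0, -0.05, 0.15, 2.5, 0],
  [0, 0, 0, 2.5, 0],
  [0, 0, 0, 2.4, 0],
  [0, 0, 0, 1.5, 0],
  [0, 0, 0, 0.8, 0],
  [0, 0, 0, 0, 0],
  [1, 0, 0, 0, 0],
  [1, 0, 0, 0, 0],
  [1, 0, 0, 0, 0],
  [1, 0, 0, 0, 0],
  [1, 0, 0, 0, 0],
  [1, 0, 0, 0, 0],
  [1, 0, 0, 0, 0],
], force=35)

```text
time: 4.08
position: [0.5022, -0.219, 0.0125]
tool_rot: [3.135, -0.206, -0.0]
ft_force: [-0.3, 0.5, 0.3]
grip_width: 0.286
```

Run:
```python
from st import *
st()
```

```text
t 4.08 p [ 0.5022 -0.219   0.0125] yaw -7.52 tilt [-0.0001 -0.0001] f [-0.2585  0.548   0.3366] tq [ 0.0614  0.0122 -0.0499] w 24.9 q [ 0.6951  0.3465 -0.3801  1.9145  0.1604  0.9099 -1.4653]
```

Request:
play_rows([
  [1, 0, 0, 0, 0],
  [1, 0, 0, 0, 0],
  [1, 0, 0, 0, 0],
])

```text
time: 4.45
position: [0.5021, -0.2192, 0.0125]
tool_rot: [3.135, -0.206, -0.0]
ft_force: [-0.3, -0.6, -0.8]
grip_width: 0.203
```

Request:
play_rows([
  [1, 0, 0, -1.0, 0],
  [1, 0, 0, -2.0, 0],
  [1, 0, 0, -2.5, 0],
  [1, 0, 0, -2.0, 0],
  [1, 0, 0, -0.5, 0],
  [1, 0, 0, 0, -0.1],
  [1, 0, 0, 0, -0.16],
  [1, 0, 0, 0, -0.16],
  [1, 0, 0, 0, -0.16],
  [1, 0, 0, 0, -0.16],
  [1, 0, 0, 0, -0.16],
  [1, 0, 0, 0, -0.16],
  [1, 0, 0, 0, -0.16],
  [1, 0, 0, 0, -0.16],
  [1, 0, 0, 0, -0.11],
  [1, 0, 0, 0, 0],
  [1, 0, 0, 0, 0],
])

```text
time: 6.58
position: [0.5019, -0.2189, 0.0922]
tool_rot: [-2.445, -1.971, 0.0]
ft_force: [0.3, 0.5, -1.3]
grip_width: 0.202
```

Run:
```python
from st import *
go([.5641,.0191,.08],78)
```

```text
t 6.58 p [ 0.5019 -0.2189  0.0922] yaw 77.75 tilt [-0.0006  0.0003] f [ 0.2825  0.4598 -1.3329] tq [-0.0472 -0.128   0.0124] w 17.6 q [ 0.8829  0.2694 -0.5883  1.8511  0.1689  1.0715  0.0161]
tool shift cm [24.573   1.0291  1.2207]
spin -0.004376998943366628
```

Request:
play_rows([
  [1, 1.5, 0.1, 0, 0],
  [1, 3.0, 0.1, 0.2, 0],
  [1, 3.5, 0.2, 0.2, 0],
  [1, 3.5, 0.2, 0.2, 0],
  [1, 3.5, 0.2, 0.2, 0],
  [1, 3.5, 0.2, 0.2, 0],
  [1, 3.5, 0, 0.2, 0],
  [1, 2.0, 0, 0, 0],
  [1, 0.6, 0, 0, 0],
  [1, 0, 0, 0, 0],
  [1, 0, 0, 0, 0],
  [1, 0, 0, 0, 0],
])

```text
time: 8.07
position: [0.5636, 0.0181, 0.0805]
tool_rot: [2.446, 1.971, -0.001]
ft_force: [0.4, 0.4, -1.4]
grip_width: 0.204
```

Run:
```python
from st import *
go([.5641,.0191,.08],78)
snap('top','t2');snap('scene','s2')
print(w2px('top',[[.5487,-.0533,.034],[.5487,-.0533,.074]]),w2px('scene',[[.5487,-.0533,.034],[.5487,-.0533,.074]]))
crop('t2','t2c',280,140,400,240,6.5);crop('s2','s2c',260,130,400,260,5.5)
```

```text
t 8.07 p [0.5636 0.0181 0.0805] yaw 77.74 tilt [-0.0002 -0.0006] f [ 0.4255  0.4271 -1.4052] tq [-0.079  -0.0863 -0.0194] w 17.7 q [ 0.5199  0.3426 -0.6988  1.8191  0.2496  1.0697 -0.4854]
tool shift cm [0.1037 0.0257 0.0455]
spin -0.004469721342522659
[[345.4141 200.4341]
 [346.0231 197.7735]] [[297.0708 219.3024]
 [296.6908 205.3595]]
```

View pics/t2c.png

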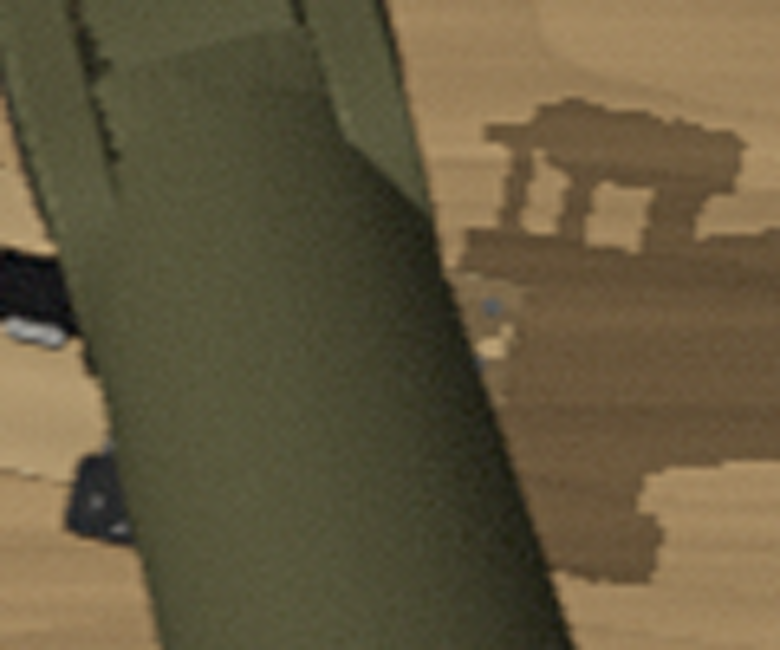

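View pics/s2c.png

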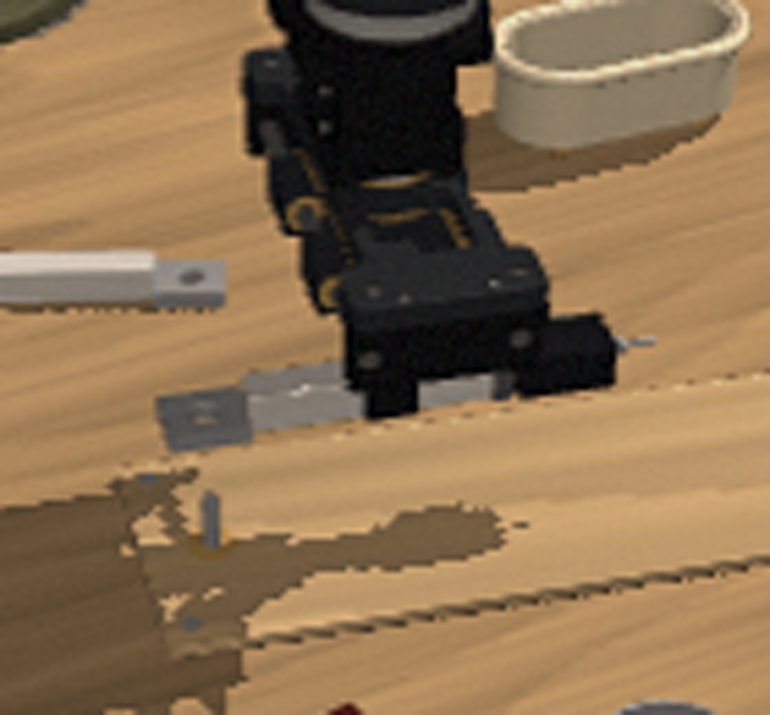

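Run:
```python
from st import *
crop('s2','s2d',280,190,330,240,14)
```

```text
(no output)
```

View pics/s2d.png

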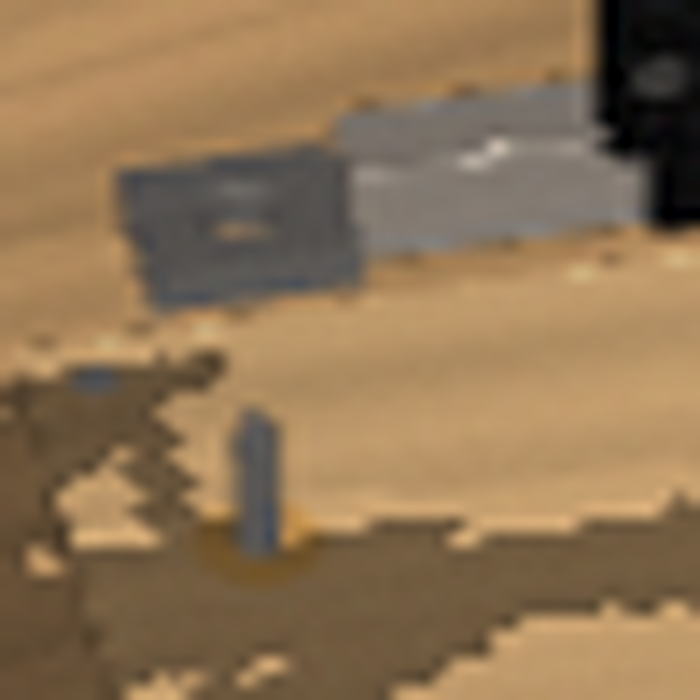

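Run:
```python
from st import *
f=lambda p,s,o:(np.array(p,float)+.5)/s-.5+np.array(o)
P=px2w('scene',f([(239,208),(256,412),(262,552),(118,172),(325,148)],14,(280,190)),[.0762,.034,.006,.0762,.0762]);print(P, P[1]-P[0],P[2]-P[0])
M=st()[1]
print('tool shift',M.T@(P[1]-P[0])*100,M.T@(P[2]-P[0])*100)
print('pin base px->', w2px('scene',[P[1],P[1]*[1,1,0]+[0,0,.006]]))
```

```text
[[ 0.548  -0.0532  0.0762]
 [ 0.5483 -0.0513  0.034 ]
 [ 0.5504 -0.0518  0.006 ]
 [ 0.531  -0.0667  0.0762]
 [ 0.5396 -0.0343  0.0762]] [ 0.0003  0.0019 -0.0422] [ 0.0024  0.0014 -0.0702]
t 8.18 p [0.5637 0.0185 0.0805] yaw 77.78 tilt [-0.0001 -0.0004] f [-0.2504  0.1151 -1.3754] tq [-0.0833 -0.1026  0.0025] w 17.5 q [ 0.5197  0.3427 -0.6992  1.819   0.2495  1.0696 -0.4854]
tool shift [ 0.1924 -0.0111  4.2199] [0.1905 0.2058 7.0199]
pin base px-> [[297.8214 218.9643]
 [298.0671 228.3692]]
```

Request:
play_rows([
  [1, 0.1, 0.02, 0.5, 0],
  [1, 0.09, 0.02, 1.0, 0],
  [1, 0, 0, 0.8, 0],
  [1, 0, 0, 0, 0],
  [1, 0, 0, 0, 0],
  [1, 0, 0, 0, 0],
])

```text
time: 8.93
position: [0.5648, 0.0212, 0.0578]
tool_rot: [2.444, 1.974, 0.001]
ft_force: [-0.3, -0.5, -2.4]
grip_width: 0.202
```

Run:
```python
from st import *
st()
snap('scene','s3')
crop('s3','s3d',280,190,330,240,14)
```

```text
t 8.93 p [0.5648 0.0212 0.0578] yaw 77.86 tilt [ 0.0006 -0.0001] f [-0.2912 -0.5089 -2.3565] tq [ 0.0321 -0.1052 -0.0547] w 17.6 q [ 0.5035  0.3736 -0.6894  1.8346  0.2745  1.0297 -0.5069]
```

View pics/s3d.png

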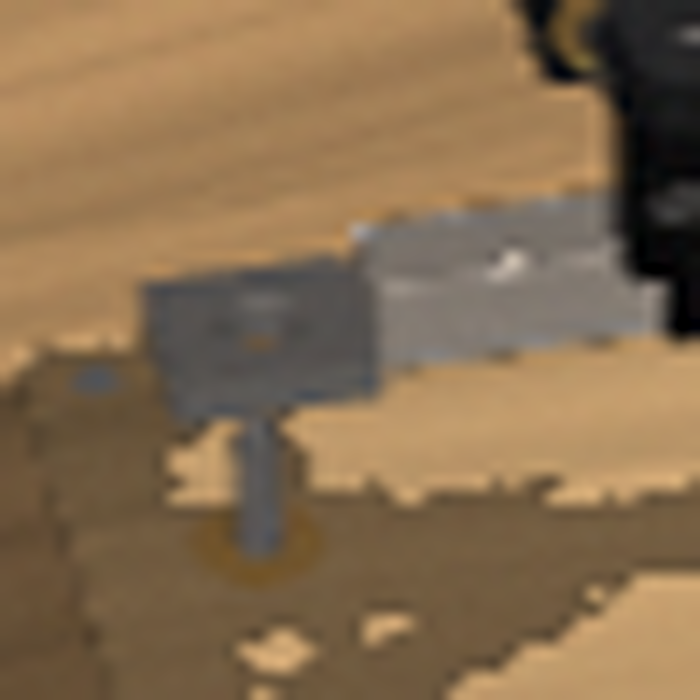

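Run:
```python
from st import *
f=lambda p,s,o:(np.array(p,float)+.5)/s-.5+np.array(o)
P=px2w('scene',f([(259,320),(256,412),(143,285),(350,258)],14,(280,190)),[.0533,.034,.0533,.0533]);print(P, P[1]-P[0])
M=st()[1]
print('tool shift',M.T@(P[1]-P[0])*100)
c=(P[2]+P[3])/2; print('edge-based eye',c+M[:,1]*.014)
```

```text
[[ 0.549  -0.0506  0.0533]
 [ 0.5483 -0.0513  0.034 ]
 [ 0.5326 -0.0638  0.0533]
 [ 0.5406 -0.0306  0.0533]] [-0.0006 -0.0007 -0.0193]
t 8.97 p [0.5648 0.0212 0.0578] yaw 77.86 tilt [ 0.0006 -0.0001] f [ 0.0651  0.2851 -1.8986] tq [-0.034  -0.0791  0.0155] w 17.7 q [ 0.5036  0.3735 -0.6894  1.8347  0.2745  1.0297 -0.5069]
tool shift [-0.0789 -0.0493  1.93  ]
edge-based eye [ 0.5503 -0.0502  0.0533]
```

Request:
play_rows([
  [1, -0.07, -0.04, 0.3, 0],
  [1, 0, 0, 0.5, 0],
  [1, 0, 0, 0.5, 0],
  [1, 0, 0, 0.3, 0],
  [1, 0, 0, 0, 0],
  [1, 0, 0, 0, 0],
])

```text
time: 9.72
position: [0.5641, 0.0206, 0.0416]
tool_rot: [2.444, 1.974, 0.0]
ft_force: [-0.3, 0.3, -2.1]
grip_width: 0.202
```

Run:
```python
from st import *
st()
snap('scene','s4')
crop('s4','s4d',280,190,330,240,14)
```

```text
t 9.72 p [0.5641 0.0206 0.0416] yaw 77.85 tilt [ 0.0002 -0.0001] f [-0.2734  0.2815 -2.1175] tq [-0.0248 -0.1258  0.0217] w 17.6 q [ 0.496   0.3938 -0.6808  1.8476  0.291   1.0012 -0.5183]
```

View pics/s4d.png

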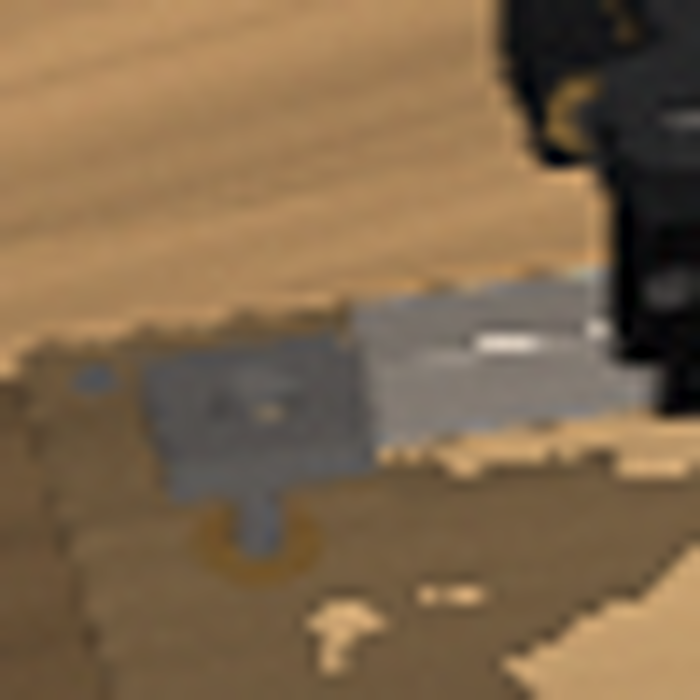

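Request:
play_rows([
  [1, 0, 0, 0.4, 0],
  [1, 0, 0, 0.4, 0],
  [1, 0, 0, 0.4, 0],
  [1, 0, 0, 0, 0],
  [1, 0, 0, 0, 0],
])

```text
time: 10.4
position: [0.5641, 0.0206, 0.0295]
tool_rot: [2.444, 1.974, 0.0]
ft_force: [-0.1, -0.1, -2.6]
grip_width: 0.202
```

Run:
```python
from st import *
st()
snap('scene','s5')
crop('s5','s5d',280,190,330,240,14)
```

```text
t 10.4 p [0.5641 0.0206 0.0295] yaw 77.86 tilt [0. 0.] f [-0.1282 -0.1413 -2.6224] tq [-0.0305 -0.0824  0.0035] w 17.5 q [ 0.489   0.4102 -0.6738  1.8555  0.3042  0.9804 -0.5281]
```

View pics/s5d.png

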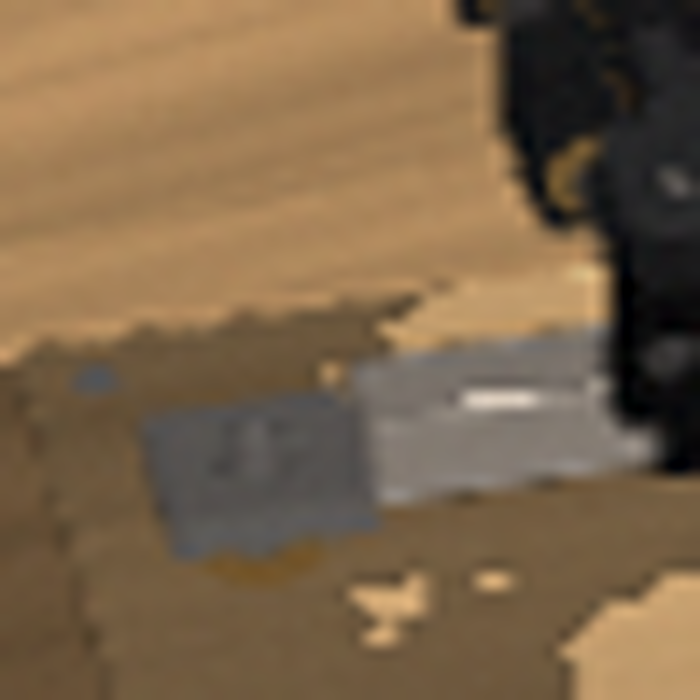

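Request:
play_rows([
  [1, 0, 0, 0.4, 0],
  [1, 0, 0, 0.4, 0],
  [1, 0, 0, 0.2, 0],
  [1, 0, 0, 0.1, 0],
  [1, 0, 0, 0.05, 0],
  [1, 0, 0, 0, 0],
])

```text
time: 11.2
position: [0.5637, 0.0206, 0.0185]
tool_rot: [2.444, 1.974, -0.001]
ft_force: [-4.4, -0.3, 6.1]
grip_width: 0.204
```

Run:
```python
from st import *
st()
```

```text
t 11.2 p [0.5637 0.0206 0.0185] yaw 77.86 tilt [-0.0007 -0.0006] f [-4.3739 -0.3496  6.0937] tq [-0.1577  0.7851 -0.0182] w 17.7 q [ 0.482   0.4254 -0.6669  1.8624  0.317   0.9621 -0.5377]
```

Request:
play_rows([
  [0.3, 0, 0, 0, 0],
  [0.3, 0, 0, 0, 0],
  [0.3, 0, 0, 0, 0],
  [0.3, 0, 0, 0, 0],
  [0.3, 0, 0, 0, 0],
  [0.3, 0, 0, 0, 0],
  [0.3, 0, 0, -0.2, 0],
])

```text
time: 12.08
position: [0.5639, 0.0206, 0.02]
tool_rot: [-2.444, -1.974, 0.0]
ft_force: [-0.6, 0.6, -0.2]
grip_width: 0.699
```

Run:
```python
from st import *
st()
snap('scene','s6');snap('top','t6')
crop('s6','s6d',270,170,390,260,6.5)
crop('t6','t6d',225,150,375,235,5)
```

```text
t 12.07 p [0.5639 0.0206 0.02  ] yaw 77.86 tilt [-0.0003 -0.    ] f [-0.601   0.5592 -0.2008] tq [-0.0179 -0.0261  0.006 ] w 60.8 q [ 0.4832  0.4233 -0.6679  1.8616  0.3149  0.9642 -0.5359]
```

View pics/s6d.png

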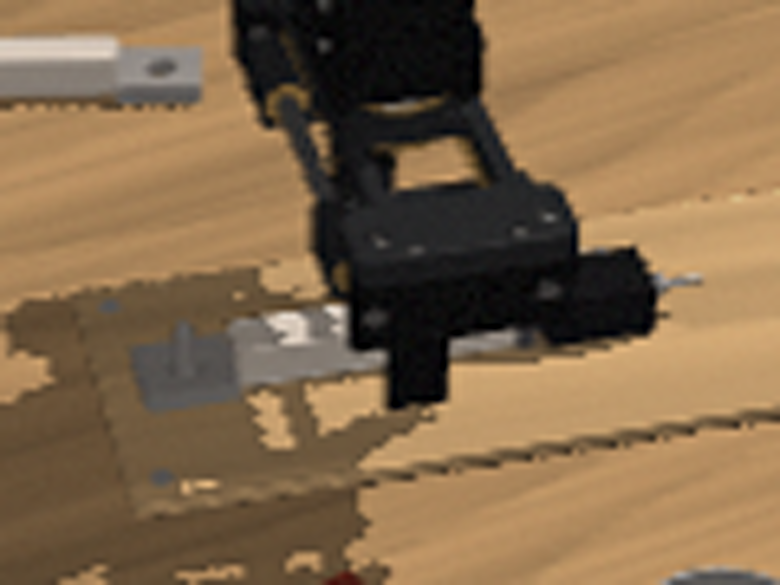

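View pics/t6d.png

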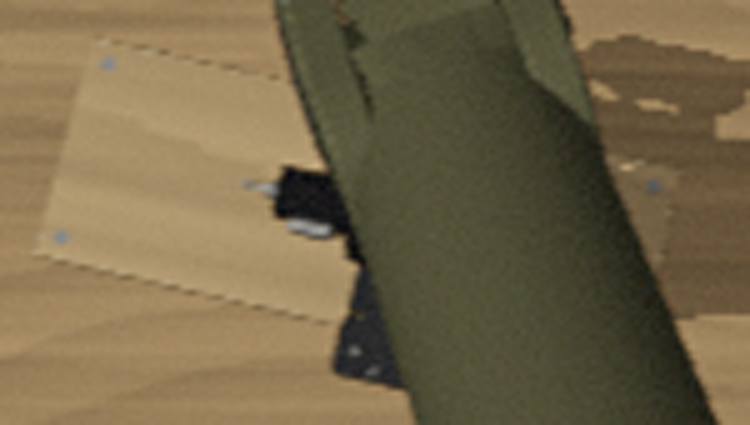

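Run:
```python
from st import *
f=lambda p,s,o:(np.array(p,float)+.5)/s-.5+np.array(o)
s,M=st()
P=px2w('top',f([(283,187),(310,229)],5,(225,150)),[.026,.02]);print(P,(P-s['position'])@M*100)
Q=px2w('scene',f([(655,282)],6.5,(270,170)),[.017]);print(Q,(Q-s['position'])@M*100)
```

```text
t 12.18 p [0.5642 0.0206 0.0203] yaw 77.86 tilt [ 0.0004 -0.0001] f [ 0.3929 -0.4123  1.0132] tq [-0.0218 -0.0912  0.0079] w 60.6 q [ 0.4832  0.423  -0.6681  1.8612  0.3149  0.9641 -0.5359]
[[0.5833 0.1115 0.026 ]
 [0.5626 0.0976 0.02  ]] [[ 9.2897 -0.0429 -0.5712]
 [ 7.496  -1.7778  0.0281]]
[[0.5829 0.1205 0.017 ]] [[10.1552 -0.2695  0.3287]]
```

Request:
play_rows([
  [0.3, 1.2, 0, 0, 0],
  [0.3, 1.6, 0, 0, 0],
  [0.3, 1.6, 0, 0, 0],
  [0.3, 1.6, 0, 0, 0],
  [0.3, 1.2, -0.05, 0, 0],
  [0.3, 0.4, 0, 0.15, 0],
  [0.3, 0, 0, 0.15, 0],
  [0.3, 0, 0, 0, 0],
])

```text
time: 13.18
position: [0.5793, 0.0941, 0.0167]
tool_rot: [2.445, 1.973, -0.002]
ft_force: [0.2, -0.8, -0.2]
grip_width: 0.698
```

Run:
```python
from st import *
st()
snap('scene','s7')
crop('s7','s7d',270,160,400,260,6)
```

```text
t 13.18 p [0.5793 0.0941 0.0167] yaw 77.8 tilt [-0.0007 -0.0007] f [ 0.2161 -0.7973 -0.152 ] tq [-0.0099 -0.0626  0.032 ] w 60.7 q [ 0.3485  0.4753 -0.6722  1.8063  0.3502  0.9826 -0.6805]
```

View pics/s7d.png

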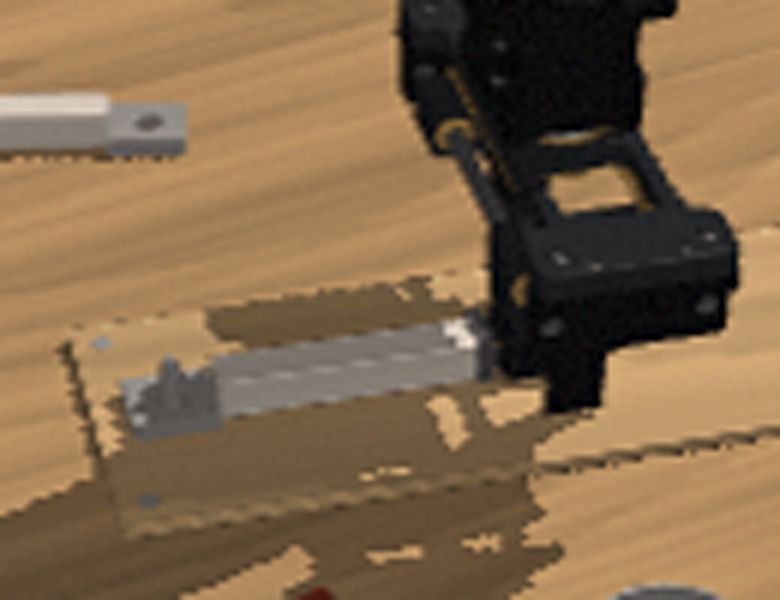

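Request:
play_rows([
  [1, 0, 0, 0, 0],
  [1, 0, 0, 0, 0],
  [1, 0, 0, 0, 0],
  [1, 0, 0, 0, 0],
  [1, 0, 0, 0, 0],
  [1, 0, 0, 0, 0],
  [1, 0, 0, 0, 0],
  [1, 0, 0, 0, 0],
  [1, 0, 0, 0, 0],
], force=35)

```text
time: 14.35
position: [0.5796, 0.095, 0.017]
tool_rot: [2.444, 1.974, 0.0]
ft_force: [0.4, 0.6, 0.2]
grip_width: 0.297
```

Run:
```python
from st import *
st()
```

```text
t 14.35 p [0.5796 0.095  0.017 ] yaw 77.86 tilt [0.0002 0.0001] f [0.3552 0.6424 0.2033] tq [ 0.1082 -0.3198  0.0082] w 25.8 q [ 0.348   0.4751 -0.6731  1.8059  0.3499  0.9823 -0.6805]
```

Request:
play_rows([
  [1, 0.4, 0, 0, 0],
  [1, 0.8, 0, 0, 0],
  [1, 0.8, 0, 0, 0],
  [1, 0.8, 0, 0, 0],
  [1, 0.4, 0, 0, 0],
  [1, 0, 0, 0, 0],
  [1, 0, 0, 0, 0],
])

```text
time: 15.22
position: [0.5862, 0.1243, 0.0171]
tool_rot: [2.444, 1.971, -0.004]
ft_force: [-1.4, -3.9, 3.4]
grip_width: 0.297
```

Run:
```python
from st import *
s,M=st();print('f tool',M.T@s['ft_force'],'travel',(s['position']-[.5796,.095,.017])@M)
snap('scene','s8')
crop('s8','s8d',270,160,400,260,6)
```

```text
t 15.22 p [0.5862 0.1243 0.0171] yaw 77.78 tilt [-0.0008 -0.0029] f [-1.3887 -3.9401  3.432 ] tq [-1.0413  0.119  -0.0442] w 25.9 q [ 0.2914  0.4992 -0.6715  1.7742  0.3656  0.9973 -0.7364]
f tool [-4.1552 -0.5241 -3.4192] travel [ 0.03    0.0002 -0.0001]
```

View pics/s8d.png

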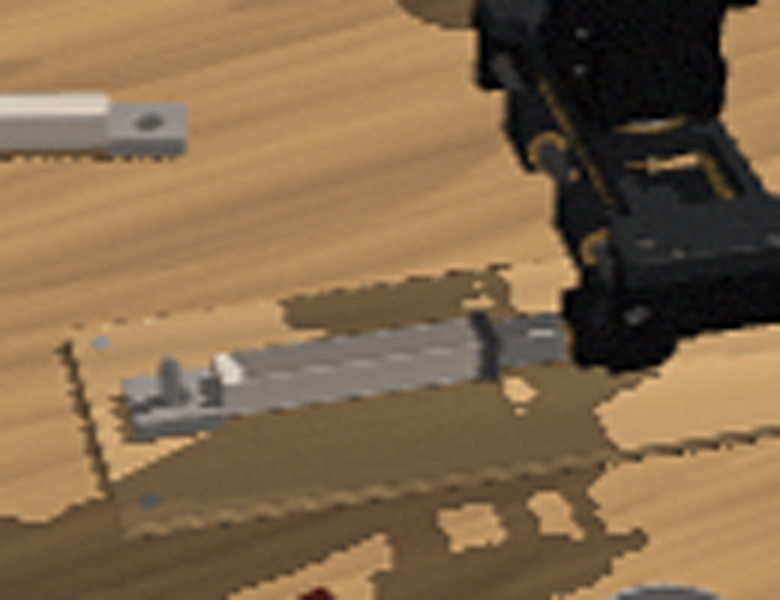

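Request:
play_rows([
  [1, 0.4, 0, 0, 0],
  [1, 0.8, 0, 0, 0],
  [1, 0.8, 0, 0, 0],
  [1, 0.8, 0, 0, 0],
  [1, 0.8, 0, 0, 0],
  [1, 0.8, 0, 0, 0],
  [1, 0.8, 0, 0, 0],
  [1, 0.8, 0, 0, 0],
  [1, 0.5, 0, 0, 0],
  [1, 0, 0, 0, 0],
  [1, 0, 0, 0, 0],
])

```text
time: 16.65
position: [0.6002, 0.1838, 0.017]
tool_rot: [2.443, 1.966, -0.011]
ft_force: [-2.2, -11.5, 6.8]
grip_width: 0.295
```

Run:
```python
from st import *
s,M=st();print('f tool',M.T@s['ft_force'],'travel',(s['position']-[.5796,.095,.017])@M)
snap('scene','s9')
crop('s9','s9d',270,150,400,250,6)
```

```text
t 16.65 p [0.6002 0.1838 0.017 ] yaw 77.64 tilt [-0.0018 -0.0084] f [ -2.1876 -11.4711   6.7729] tq [-2.3218  0.4044 -0.0409] w 25.7 q [ 0.1771  0.5546 -0.6648  1.6974  0.3964  1.0321 -0.8397]
f tool [-11.7314   0.3183  -6.6721] travel [ 0.0912  0.0011 -0.0008]
```

View pics/s9d.png

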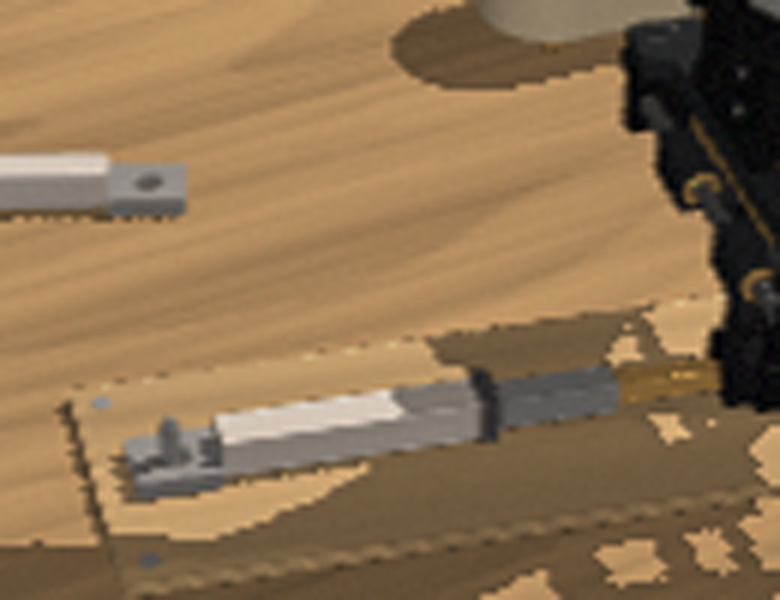

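Request:
play_rows([
  [1, 0.2, 0, -0.04, 0],
  [1, 0.3, 0, -0.04, 0],
  [1, 0.3, 0, 0, 0],
  [1, 0, 0, 0, 0],
  [1, 0, 0, 0, 0],
])

```text
time: 17.32
position: [0.6013, 0.1925, 0.0171]
tool_rot: [2.444, 1.968, -0.01]
ft_force: [-0.7, -9.1, 3.0]
grip_width: 0.293
```

Run:
```python
from st import *
s,M=st();print('f tool',M.T@s['ft_force'],'travel',(s['position']-[.5796,.095,.017])@M)
```

```text
t 17.32 p [0.6013 0.1925 0.0171] yaw 77.69 tilt [-0.0027 -0.0072] f [-0.6812 -9.1291  3.0024] tq [-1.9556  0.2296  0.0085] w 25.5 q [ 0.1629  0.5619 -0.6649  1.6872  0.3985  1.0365 -0.8508]
f tool [-9.0871  1.2773 -2.9346] travel [ 0.0999  0.0004 -0.0008]
```

Request:
play_rows([
  [1, 0.15, 0, 0, 0],
  [1, 0.1, 0, 0, 0],
  [1, 0, 0, 0, 0],
  [1, 0, 0, 0, 0],
])

```text
time: 17.82
position: [0.6018, 0.1943, 0.0171]
tool_rot: [2.444, 1.967, -0.012]
ft_force: [-2.8, -10.5, 4.5]
grip_width: 0.295
```

Run:
```python
from st import *
s,M=st();print('f tool',M.T@s['ft_force'],'travel',(s['position']-[.5796,.095,.017])@M)
snap('scene','s10');snap('top','t10')
crop('s10','s10d',270,150,420,250,5.3)
crop('t10','t10d',205,130,375,245,4.5)
```

```text
t 17.82 p [0.6018 0.1943 0.0171] yaw 77.67 tilt [-0.003  -0.0082] f [ -2.7762 -10.4588   4.5292] tq [-2.1286  0.3066  0.012 ] w 25.7 q [ 0.1588  0.5641 -0.6642  1.684   0.3999  1.0386 -0.8544]
f tool [-10.8492  -0.4842  -4.4348] travel [ 0.1017  0.0005 -0.0009]
```

View pics/s10d.png

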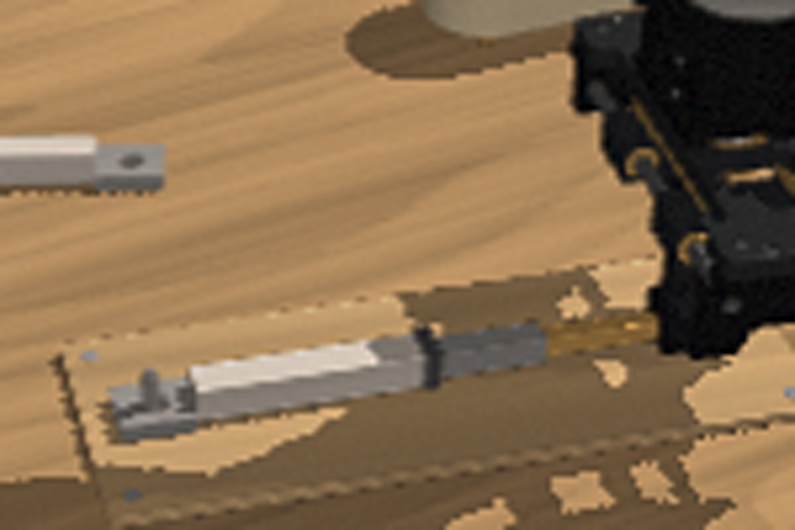

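View pics/t10d.png

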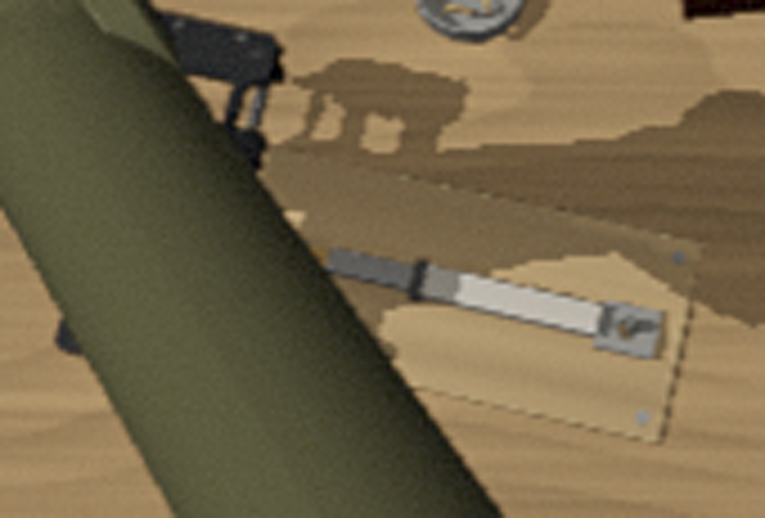

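Request:
play_rows([
  [1, 0.15, 0, -0.03, 0],
  [1, 0.1, 0, 0, 0],
  [1, 0, 0, 0, 0],
  [1, 0, 0, 0, 0],
])

```text
time: 18.42
position: [0.6019, 0.1945, 0.0171]
tool_rot: [2.443, 1.965, -0.017]
ft_force: [-3.6, -14.7, 5.7]
grip_width: 0.297
```

Run:
```python
from st import *
s,M=st();print('f tool',M.T@s['ft_force'],'travel',(s['position']-[.5796,.095,.017])@M)
```

```text
t 18.43 p [0.6019 0.1945 0.0171] yaw 77.61 tilt [-0.0047 -0.0116] f [ -3.5665 -14.7232   5.6594] tq [-2.9347  0.689   0.1203] w 25.8 q [ 0.1552  0.5658 -0.6628  1.681   0.4019  1.043  -0.8577]
f tool [-15.2139  -0.3367  -5.4721] travel [ 0.102   0.0004 -0.0014]
```

Run:
```python
from st import *
snap('scene','s11');snap('top','t11')
a=cv2.imread('pics/s7.png')[190:240,275:325];b=cv2.imread('pics/s11.png')[190:240,275:325]
cv2.imwrite('pics/cmp.png',cv2.resize(np.hstack([a,b]),None,fx=8,fy=8,interpolation=cv2.INTER_CUBIC))
crop('t11','t11d',290,170,370,230,9)
```

```text
(no output)
```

View pics/cmp.png

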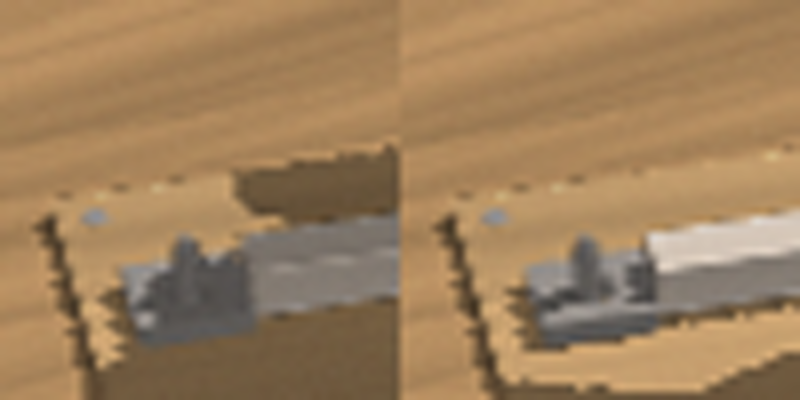

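View pics/t11d.png

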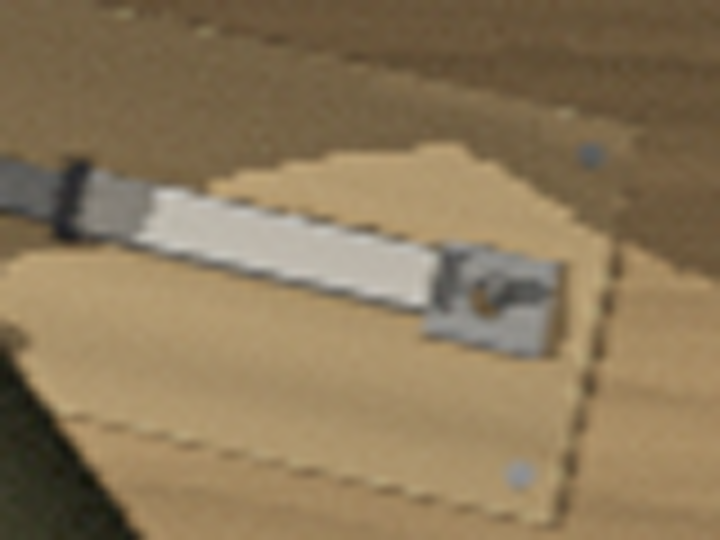

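Run:
```python
from st import *
a=cv2.imread('pics/s7.png')[214:239,284:309];b=cv2.imread('pics/s11.png')[214:239,284:309]
a=cv2.convertScaleAbs(a,alpha=1.5)
im=cv2.resize(np.hstack([a,b]),None,fx=16,fy=16,interpolation=cv2.INTER_CUBIC)
for y in range(0,400,50): cv2.line(im,(0,y),(800,y),(0,0,255),1)
cv2.imwrite('pics/cmp2.png',im)
```

```text
(no output)
```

View pics/cmp2.png

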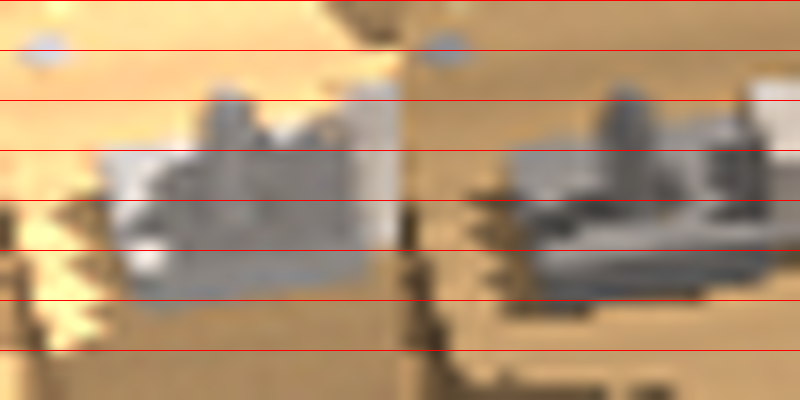

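Request:
play_rows([
  [1, -0.06, 0, 0.06, 0],
  [1, -0.06, 0, 0.06, 0],
  [1, 0, 0, 0.06, 0],
  [1, 0, 0, 0, 0],
  [1, 0, 0, 0, 0],
  [1, 0, 0, 0, 0],
])

```text
time: 19.27
position: [0.6019, 0.1945, 0.017]
tool_rot: [2.443, 1.966, -0.015]
ft_force: [-6.4, -13.1, 13.9]
grip_width: 0.297
```

Run:
```python
from st import *
s,M=st();print('f tool',M.T@s['ft_force'],'travel',(s['position']-[.5796,.095,.017])@M)
snap('scene','s12')
a=cv2.imread('pics/s11.png')[214:239,284:309];b=cv2.imread('pics/s12.png')[214:239,284:309]
im=cv2.resize(np.hstack([a,b]),None,fx=16,fy=16,interpolation=cv2.INTER_CUBIC)
for y in range(0,400,50): cv2.line(im,(0,y),(800,y),(0,0,255),1)
cv2.imwrite('pics/cmp3.png',im)
```

```text
t 19.27 p [0.6019 0.1945 0.017 ] yaw 77.64 tilt [-0.0037 -0.0106] f [ -6.4017 -13.0509  13.8895] tq [-2.8997  1.3154  0.0397] w 25.8 q [ 0.1563  0.5652 -0.6633  1.6823  0.4018  1.041  -0.8571]
f tool [-14.2735  -3.4774 -13.726 ] travel [ 0.1019  0.0005 -0.0011]
```

View pics/cmp3.png

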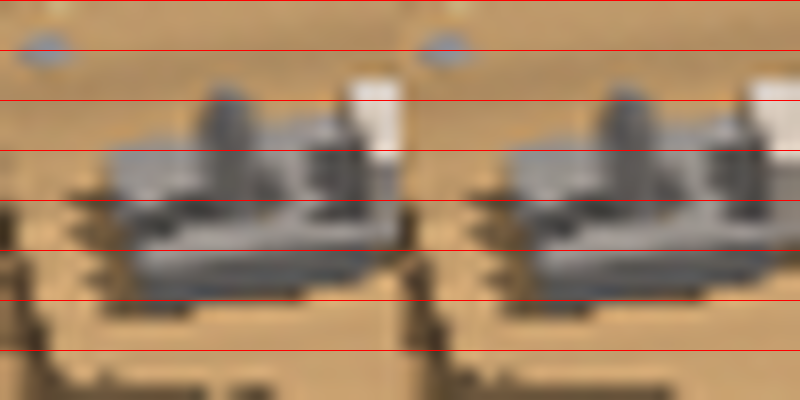

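Request:
play_rows([
  [1, -0.08, 0, -0.05, 0],
  [1, -0.07, 0, -0.05, 0],
  [1, 0, 0, 0, 0],
  [1, 0, 0, 0, 0],
  [1, 0, 0, 0, 0],
])

```text
time: 19.95
position: [0.6019, 0.1945, 0.017]
tool_rot: [2.444, 1.967, -0.011]
ft_force: [-2.5, -10.7, 5.4]
grip_width: 0.297
```

Run:
```python
from st import *
s,M=st();print('f tool',M.T@s['ft_force'],'travel',(s['position']-[.5796,.095,.017])@M)
snap('scene','s13')
a=cv2.imread('pics/s8.png')[214:239,284:309];b=cv2.imread('pics/s13.png')[214:239,284:309]
im=cv2.resize(np.hstack([a,b]),None,fx=16,fy=16,interpolation=cv2.INTER_CUBIC)
for y in range(0,400,50): cv2.line(im,(0,y),(800,y),(0,0,255),1)
cv2.imwrite('pics/cmp4.png',im)
```

```text
t 19.95 p [0.6019 0.1945 0.017 ] yaw 77.68 tilt [-0.0026 -0.0079] f [ -2.5495 -10.7389   5.363 ] tq [-2.1085  0.4836  0.0378] w 25.8 q [ 0.1588  0.5641 -0.6644  1.6841  0.3999  1.038  -0.8544]
f tool [-11.0794  -0.2039  -5.2717] travel [ 0.1019  0.0005 -0.0009]
```

View pics/cmp4.png

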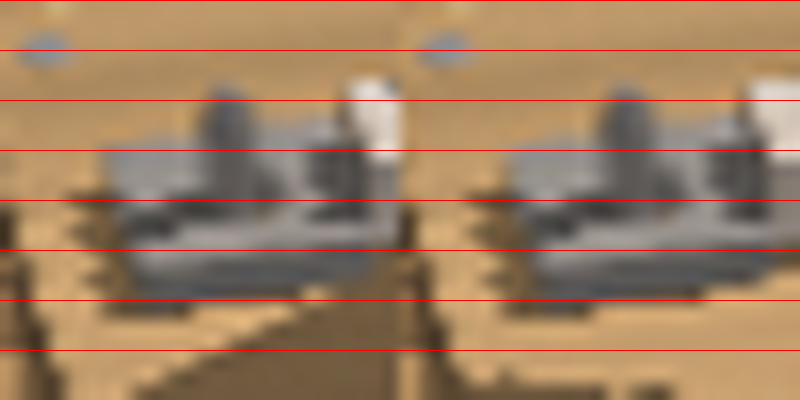

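Run:
```python
from st import *
st()
print(ticket.close_job())
```

```text
t 20.0 p [0.6019 0.1944 0.017 ] yaw 77.67 tilt [-0.0027 -0.0079] f [ -2.9791 -10.7741   6.2614] tq [-2.1797  0.4579  0.0459] w 26.0 q [ 0.1589  0.5641 -0.6644  1.6841  0.4     1.038  -0.8544]
the job is handed in; nothing more can be done
None
```

I hung the farthest trammel's eye on the pivot pin, gripped the head so the button was pressed in, and pulled it out to the second stop. I handed the job in at 20.0 s, still holding the head there.

**Last checks:**
- **Extension:** the head stalled after 101.9 mm of travel. That is the 100 mm of extension plus about 1.5–2 mm of slack at the eye. The pull rose sharply there, to about 15 N, so I eased it to about 11 N; the head stayed put.
- **Eye:** the scene pictures show the plate still down on the board with the pin standing through it. I could not rule out a lift of up to about 1 mm while pulling.
- **Button:** the jaws closed to about 26 mm, against 27 mm expected with the button pressed. The telescope also slid out, so the latch was released.

**Points that disagreed or were unconfirmed:**
- **Calibration:** the two cameras differed by 3–6 mm in x on some points, so I set the eye over the pin using the scene camera alone.
- **Hidden second section:** the arm hid the head from the top camera, so the second section's full extension rests on the stall, the force and one scene view.
- **Tilt:** the tool leaned about 0.5° under the pull.

I steered clear of the furniture, plane and tin, but took no final picture to check that they had not moved.

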